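# Feel out the worn drip tray rest with a stepped gauge

### The arm

A 6-joint arm with a two-finger parallel gripper is mounted at the origin on the work surface. World frame = base frame: x ahead of the robot, y to its left, z up, the work surface at z = 0. Lengths are in mm, angles in degrees, forces in N, time in s.
With the tool pointing down it reaches from about 300 to 950 mm from the base axis. Payload 3.1 kg.
Tool frame: the origin (TCP) lies at the very end of the fingers, on their centre line; the grasp point (between the pads) lies 19 mm behind it (env.pinch_z is the distance from the TCP to the grasp point, in mm); z points along the fingers, y is the line along which they close (so a half turn about z gives the same grasp; the last joint's range is limited). The gripper opens to 85 mm and grips with 20 to 120 N. Pads are 22 mm wide; open, the fingers measure 114 mm over their backs; the gripper's body (76 mm by 85 mm) begins 54 mm behind the grasp point. The pads swing forward as they close: fully open they stand 13 mm farther back than shut.
Start: joints at [-71.889, 17.653, 93.61, -0, 68.738, -3.994], TCP at [235.162, -579.078, 231.272] pointing down, gripper open.
Joint ranges: [-175.34, 175.34], [-45.06, 112.39], [2.9, 150.54], [-68.45, 248.45], [3.09, 151.38], [-168.51, 168.51]. Speed limits (degrees/s): [159.86, 159.86, 180, 180, 180, 180].

### API

Orientations are given as a 3x3 rotation matrix whose columns are the frame's x, y, z axes.
In Python, from station import env gives the robot as it stands. Calls block until the motion is done:
- env.reach(position, orientation): joint-space move of the TCP to a pose.
- env.line_to(position, frame=None, max_speed=150): straight line of the TCP; frame=None keeps the orientation; max_speed is the mean speed in mm/s.
- env.goto_joints(angles): joint-space move.
- env.gripper_open() and env.gripper_close(f_grip=None): open the fingers fully, or close them until they stop; f_grip is the grip in N (None keeps the last).
- env.wait(seconds).
- env.solve_ik(position, orientation): joint angles nearest the present ones, or None.
- env.sense(): the state.
- env.read_camera(name): name is "scene" or "top" or "wrist"; returns (picture, depth): 420x560x3 uint8, blue, green, red; 420x560 float32, mm along the optical axis (not along the pixel's ray), 0 where there is no reading.
- env.get_calibration(name): a dict with "camera_matrix" (3x3 intrinsics, pixels), "rvec" (rotation vector, rad) and "tvec" (3), from world to camera coordinates, as OpenCV has them. Camera axes: x right, y down, z forward; pixel columns grow to the right and rows downward; lengths in mm; the calibration is good to about 2 mm. A picture is of the moment at which its call begins: read the wrist's pose just before it. get_calibration takes no time and is no camera call; for the wrist camera it gives the pose at the moment of the call.
A pose or a line that the arm cannot do raises env.Unreachable and nothing moves.
- env.hand_in(): hands the job in; it is judged then, once.
The state is a dict: "time": time; "joints": joint angles; "qd": joint speeds; "tau": joint torques, N m; "position": TCP position; "ee_rot": TCP orientation; "contact_force": force on the tool from outside, world axes, zero at the start; "wrist_torque": the same for the moment, N m; "grip_width": opening from 0.0 (shut) to 1.0 (fully open); "finger_force": force on a finger pad.
Only numpy, scipy, OpenCV 4.12 (cv2) and the standard library are available. Lean on these libraries where they do the work, as an engineer would, in place of code of your own. Each camera call takes 0.05 s, during which the arm holds its last target. There are 200 camera calls.

### The job

One of the drip tray's three rest plates is worn low. Take the stepped feeler gauge by its handle and, beginning at the robot's left, try it under the left, the middle and the right lug in turn: lay it on the rest plate and slide it in gently until it either jams at its step or is seen to go on in. Then leave it under the one lug that takes its full thickness, lying flat and pushed fully home with the handle against the lug, let go of it, and neither force it nor disturb the tamper, cup and jug.

Things in the scene. Friction and masses are not known exactly. Their poses are not given: they have to be found in the camera images.
- gauge_grip (a point): Middle of the gauge's upright black handle, 34 above the gauge's flat underside; x points along the blade to the nose, z up. The handle is a block 30 (x) by 14 (y), from 6 to 56 above the underside; pinch it across y. The gauge (0.08 to 0.17 kg) starts lying flat on the counter, handle up. In mm.
- gauge_tip (a point): End of the gauge's nose, at its underside: 57 ahead of the handle's middle; axes as gauge_grip. In the wide gap the nose goes 42 in, until the handle's front face meets the lug; in a narrow gap it goes 12 in, then the step jams on the lug's front edge. In mm.
- lug_left (a point): Left (robot's left, +y) lug of the drip tray: a fixed steel bracket 48 wide, 52 deep (x), underside 9.5 and top 34 above the counter. Origin: on the counter, straight below the middle of its front face (the face towards the robot); x points in under the lug, the way the gauge slides in; z up. Below it lies a rest plate (see tray). In mm.
- lug_middle (a point): Middle lug of the drip tray: a fixed steel bracket 48 wide, 52 deep (x), underside 9.5 and top 34 above the counter. Origin: on the counter, straight below the middle of its front face (the face towards the robot); x points in under the lug, the way the gauge slides in; z up. Below it lies a rest plate (see tray). In mm.
- lug_right (a point): Right (robot's right, -y) lug of the drip tray: a fixed steel bracket 48 wide, 52 deep (x), underside 9.5 and top 34 above the counter. Origin: on the counter, straight below the middle of its front face (the face towards the robot); x points in under the lug, the way the gauge slides in; z up. Below it lies a rest plate (see tray). In mm.
- tray: Fixed drip tray with three lugs 105 apart; origin and axes as lug_middle; body 55 high from 50 behind the lug fronts. Under each lug an aluminium rest plate, 37 wide, from 69 before to 47 behind its front; top 6 above the counter at two lugs (gap 3.5), 2 at the worn one (gap 7.5), unknown which. Rims 8 high, 38 apart, flank each plate. Over 18 N of gauge on tray is forcing. In mm.
- gauge: The whole gauge; origin at its underside, below the handle's middle; x to the nose, z up. Steel blade 30 wide with a flat underside: 6 thick from 15 behind the origin to 45 ahead, then a thin nose, 2.5 thick, from 45 to 57 ahead; the step is on top. It must lie down on the rest plate to enter: the clearance is 1.0 (nose) or 1.5 (blade in the wide gap). In mm.
- tamper: Bystander: steel and wood coffee tamper, 58 across, 82 mm high, off to the robot's left; origin under its middle.
- cup: Bystander: white cup, 68 across, 60 mm high, off to the right; origin under its middle.
- jug: Bystander: steel milk jug with a handle, 80 across, 100 mm high, far right; origin under its middle.
Not all that is in view belongs to the job. What is shaped like the gauge but orange or yellow is not meant.

How it is judged (in metres and radians):
On the way, in this order (a step that is already met when the one before it is completed fails the run):
1. the gauge's nose has been slid at least 9 mm in under the left lug (x of gauge_tip in the frame of lug_left between 0.009 and 0.048 m and y of gauge_tip in the frame of lug_left between -0.012 and 0.012 m and z of gauge_tip in the frame of lug_left below 0.0095 m and angle between the x axis of gauge_tip and the x axis of lug_left, either way round below 0.2 rad), for 0.1 s.
2. the gauge's nose has been slid at least 9 mm in under the middle lug (x of gauge_tip in the frame of lug_middle between 0.009 and 0.048 m and y of gauge_tip in the frame of lug_middle between -0.012 and 0.012 m and z of gauge_tip in the frame of lug_middle below 0.0095 m and angle between the x axis of gauge_tip and the x axis of lug_middle, either way round below 0.2 rad), for 0.1 s.
3. the gauge's nose has been slid at least 9 mm in under the right lug (x of gauge_tip in the frame of lug_right between 0.009 and 0.048 m and y of gauge_tip in the frame of lug_right between -0.012 and 0.012 m and z of gauge_tip in the frame of lug_right below 0.0095 m and angle between the x axis of gauge_tip and the x axis of lug_right, either way round below 0.2 rad), for 0.1 s.
At the end, for the whole second after the job is handed in: The gauge lies still and flat (within 0.1 rad), released, under the lug with the wide gap, its nose at least 37 mm in (42 mm is fully home), within 10 mm of the lug's middle line and 0.2 rad of its direction (((x of gauge_tip in the frame of lug_left between 0.037 and 0.048 m and y of gauge_tip in the frame of lug_left between -0.01 and 0.01 m and z of gauge_tip in the frame of lug_left below 0.0095 m and angle between the x axis of gauge_tip and the x axis of lug_left, either way round below 0.2 rad) or (x of gauge_tip in the frame of lug_middle between 0.037 and 0.048 m and y of gauge_tip in the frame of lug_middle between -0.01 and 0.01 m and z of gauge_tip in the frame of lug_middle below 0.0095 m and angle between the x axis of gauge_tip and the x axis of lug_middle, either way round below 0.2 rad) or (x of gauge_tip in the frame of lug_right between 0.037 and 0.048 m and y of gauge_tip in the frame of lug_right between -0.01 and 0.01 m and z of gauge_tip in the frame of lug_right below 0.0095 m and angle between the x axis of gauge_tip and the x axis of lug_right, either way round below 0.2 rad)) and angle between gauge's own z axis and vertical below 0.1 rad and linear speed of gauge below 0.01 m/s); the robot touches nothing.
It fails at once if the gauge was pressed against the drip tray with more than 18 N (contact force between gauge and tray above 18 N).
It fails at once if the tamper was moved by more than 20 mm (distance of tamper from where it was at the start of the episode above 0.02 m).
It fails at once if the cup was moved by more than 20 mm (distance of cup from where it was at the start of the episode above 0.02 m).
It fails at once if the jug was moved by more than 20 mm (distance of jug from where it was at the start of the episode above 0.02 m).
It also fails if it takes over 72 s, if anything falls off the work surface, if the arm or the gripper's body presses on something with over 40 N, if the wrist force passes 120 N, or if a joint passes its speed limit or range.

## Working session

There is one attempt and no reset: what is moved stays moved. The work goes in short steps, each a Python script; the robot and the scene stay as the last script left them, time stands still between calls to the robot, and variables do not carry over. Pictures are saved under pics/ and viewed, at most 10 in all, crops included, and the job is handed in when it is done.

```bash
ls; mkdir -p pics; python3 - <<'E'
from station import env
import cv2,numpy as np
for n in("scene","top"):
    p,d=env.read_camera(n); c=env.get_calibration(n); cv2.imwrite(f"pics/{n}0.png",p); np.savez(f"{n}0.npz",p=p,d=d,K=c["camera_matrix"],r=c["rvec"],t=c["tvec"])
    print(n,c)
s=env.sense();print(s["time"],s["contact_force"],env.pinch_z)
E
```

```text
pics
scene {'camera_matrix': array([[389.5412782 ,   0.        , 282.43327509],
       [  0.        , 389.5412782 , 213.62542753],
       [  0.        ,   0.        ,   1.        ]]), 'rvec': array([ 0.95059705,  2.38517457, -1.16705344]), 'tvec': array([ 395.95491149, -148.89816049, 1240.69927507])}
top {'camera_matrix': array([[510.24725981,   0.        , 280.47004949],
       [  0.        , 510.24725981, 214.00764953],
       [  0.        ,   0.        ,   1.        ]]), 'rvec': array([ 2.21027802, -2.17341503,  0.04382908]), 'tvec': array([ -31.77179634,  520.19567248, 1219.91371478])}
0.1 [-0.06911572 -0.08817342 -0.15353688] 18.700000000000003
```

View pics/scene0.png

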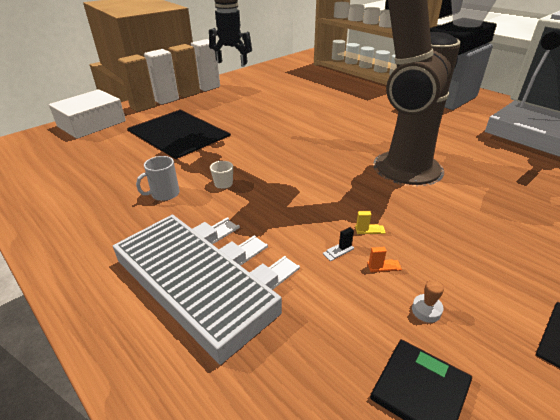

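View pics/top0.png

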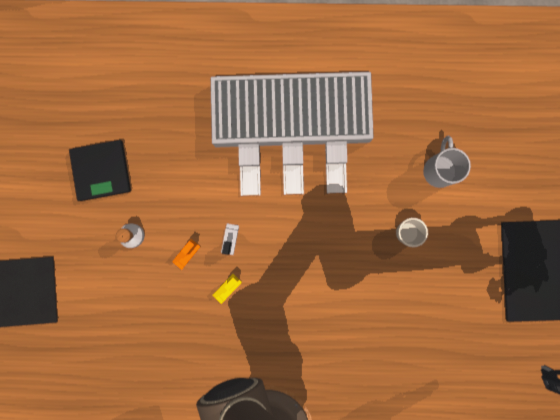

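Candidates in top view: black-handled steel gauge (229,241), orange decoy (186,254) and yellow decoy (227,289). The black-handled one matches the description. The lugs are at (249,155), (293,155) and (337,152). Next is a close crop plus measurement.

```bash
cat >h.py <<'E'
import numpy as np,cv2
def world(f):
    R=cv2.Rodrigues(f["r"])[0]; K=f["K"]; d=f["d"]
    v,u=np.mgrid[:d.shape[0],:d.shape[1]]
    P=np.stack([(u-K[0,2])/K[0,0]*d,(v-K[1,2])/K[1,1]*d,d],-1)
    return (P-f["t"].ravel())@R
E
python3 - <<'E'
import numpy as np,cv2
from h import *
f=np.load("top0.npz");W=world(f);p=f["p"]
cv2.imwrite("pics/c.png",cv2.resize(p[135:260,205:355],None,fx=4.8,fy=4.8,interpolation=cv2.INTER_CUBIC))
np.set_printoptions(precision=1,suppress=True,linewidth=200)
print("table z",W[220:225,260:280,2].mean(), "bgauge",W[228:256:2,229])
for u in(249,293,337): print(u,W[138:200:3,u])
print(W[152,236:352,2])
print(W[180,236:352,2])
# gauge handle
m=(W[...,2]>35)&(W[...,2]<75); m[:222]=0;m[260:]=0;m[:,:215]=0;m[:,245:]=0
v,u=np.where(m);print(m.sum(),W[m].mean(0),W[m].min(0),W[m].max(0))
# lug tops
for u0 in(249,293,337):
    m=(W[...,2]>26)&(W[...,2]<42);m[:140]=0;m[180:]=0;m[:,:u0-16]=0;m[:,u0+16:]=0
    Q=W[m];print(m.sum(),Q.mean(0),np.percentile(Q,[1,99],0))
E
```

```text
table z 13.776821399585453 bgauge [[484.9 101.6   4.7]
 [480.1 101.5   4.6]
 [475.2 100.9   8.7]
 [470.3 100.8   8.7]
 [465.5 100.7   8.5]
 [460.7 101.    5.2]
 [455.8 100.5   8.6]
 [451.2  97.3  36.4]
 [446.7  95.1  56.3]
 [442.   95.4  52.6]
 [437.3  95.4  51.1]
 [432.3  97.1  34.9]
 [427.4  97.7  28.3]
 [422.4  98.5  20.2]]
249 [[ 695.7   53.4   57.8]
 [ 689.3   53.5   54.3]
 [ 685.4   54.6   37.2]
 [ 678.4   54.6   35.8]
 [ 671.5   54.6   33.9]
 [ 663.6   54.2   38. ]
 [ 460.   -35.  1243.8]
 [ 649.5   54.    36.5]
 [ 641.7   53.5   40.6]
 [ 634.4   53.3   41.4]
 [ 632.3   55.8    5.2]
 [ 624.5   55.5    7.7]
 [ 617.    55.2    9.6]
 [ 609.6   55.     9.9]
 [ 602.5   55.     8.1]
 [ 595.2   54.9    7.5]
 [ 588.3   55.     3.8]
 [ 580.7   54.7    6.2]
 [ 573.3   54.6    6.6]
 [ 566.3   54.7    2.5]
 [ 559.1   54.6    1.3]]
293 [[698.  -49.8  54.1]
 [690.3 -49.9  57.4]
 [687.3 -50.3  35.6]
 [679.7 -50.4  37.7]
 [673.4 -50.6  32.7]
 [665.7 -50.6  35.4]
 [658.1 -50.7  37.7]
 [651.3 -50.9  35.2]
 [643.6 -50.9  38.8]
 [640.5 -51.4  10.9]
 [633.9 -51.6   5.2]
 [626.4 -51.7   6.3]
 [618.
[... 1665 characters left out ...]
10.1
   12.1    9.1    9.2    5.6    3.1    9.4    5.9   11.9    8.1    8.3   11.3    3.9    2.4   -0.6    1.8   -4.3   -1.6    3.2    0.3    0.8    2.6    3.5   -0.7    4.5    3.     1.2   -0.5    0.2
    6.2    1.6   -2.4   -0.2    1.1    1.7    4.8    8.9    9.8    5.4    2.     6.     1.2    1.3    3.1    4.     5.7    4.     6.9    2.4   10.    -0.3    3.     3.5    9.     5.4    7.5    2.
    1.3    4.4    0.4    2.9]
91 [437.  102.3  56.1] [421.1  94.1  36.4] [451.3 111.   64.3]
448 [661.2  55.5  35.3] [[635.   27.5  29.3]
 [686.9  85.9  40.7]]
453 [665.6 -49.4  35.2] [[639.5 -75.4  26.9]
 [691.3 -21.6  41. ]]
456 [ 670.6 -153.7   35.2] [[ 644.1 -181.8   27.3]
 [ 695.9 -128.    40.8]]
```

View pics/c.png

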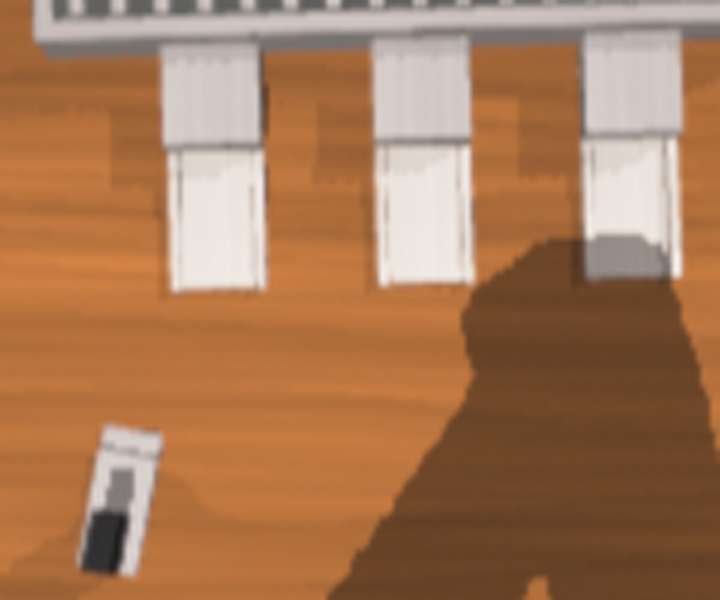

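The crop confirms the black-handled steel gauge. Its handle is at crop (104,540) and its nose at (133,430), pointing away from the robot. Its yaw is about -11°. I'll move above it and refine with the wrist camera.

```bash
cat >>h.py <<'E'
def ray(uv,z,c):
    R=cv2.Rodrigues(np.asarray(c["rvec"]))[0]; K=c["camera_matrix"]; o=-R.T@np.ravel(c["tvec"])
    out=[]
    for u,v in uv:
        q=R.T@np.linalg.solve(K,[u,v,1.]); out.append(o+q*(z-o[2])/q[2])
    return np.array(out)
def Rt(yaw):  # tool down, tool x along heading yaw (deg)
    a=np.radians(yaw);c,s=np.cos(a),np.sin(a)
    return np.array([[c,s,0],[s,-c,0],[0,0,-1.]])
E
python3 - <<'E'
from station import env
from h import *
np.set_printoptions(precision=1,suppress=True)
c=env.get_calibration("top")
uv=np.array([(78,570),(105,426),(162,434),(135,577)])/4.8+[205-.4,135-.4]
C=ray(uv,5,c);print(C)
ax=(C[1]+C[2]-C[0]-C[3])[:2];yaw=np.degrees(np.arctan2(ax[1],ax[0]));u=ax/np.linalg.norm(ax)
nose=(C[1]+C[2])[:2]/2; g=nose-57*u; print("yaw",yaw,"len",np.linalg.norm(ax)/2,"origin",g)
for y in(yaw,yaw+180):
    print(env.solve_ik([*(g),220.],Rt(y)))
env.reach([*(g-u*40),240.],Rt(yaw))
s=env.sense();print(s["time"],s["position"])
cw=env.get_calibration("wrist");p,d=env.read_camera("wrist");cv2.imwrite("pics/w1.png",p)
np.savez("w1.npz",p=p,d=d,K=cw["camera_matrix"],r=cw["rvec"],t=cw["tvec"])
E
```

```text
[[423.2 119.9   5. ]
 [496.1 107.9   5. ]
 [492.6  78.9   5. ]
 [420.1  91.1   5. ]]
yaw -9.42907033480609 len 73.68382728009317 origin [438.1 102.8]
[  7.7  -1.4 116.8  -0.   64.6 107.1]
[  7.7  -1.4 116.8  -0.   64.6 -72.9]
2.6083 [399.  109.  240.1]
```

View pics/w1.png

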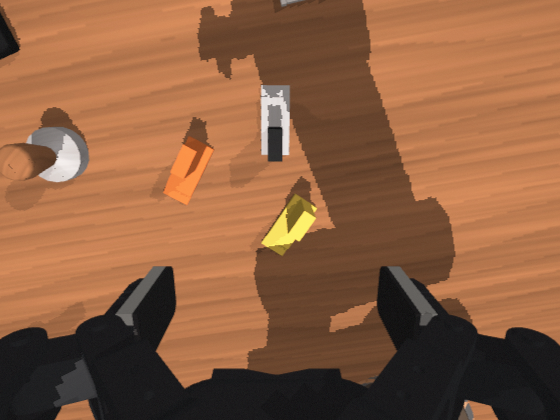

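The wrist view shows the gauge aligned with the image: nose edge (262..290,86), handle top (275,143). The orange decoy at (188,170) and the yellow one at (290,225) are both clear of the fingers. I'll refine and grasp.

```bash
python3 - <<'E'
from station import env
from h import *
np.set_printoptions(precision=2,suppress=True)
c=env.get_calibration("wrist")
N=ray([(261.5,86),(290,86.5)],2.5,c);T=ray([(261.5,160),(289,160)],6,c)
n=N.mean(0)[:2];t=T.mean(0)[:2];ax=n-t;u=ax/np.linalg.norm(ax);yaw=np.degrees(np.arctan2(ax[1],ax[0]))
g=n-57*u
print(N,T,"yaw",yaw,"len",np.linalg.norm(ax),"origin",g)
H=ray([(268,128),(282,128),(282,160),(268,160)],56,c);print("handle top",H.mean(0),np.linalg.norm(H[1]-H[0]),np.linalg.norm(H[2]-H[1]))
E
```

```text
[[496.11 107.47   2.5 ]
 [490.72  78.18   2.5 ]] [[420.53 120.88   6.  ]
 [415.55  91.12   6.  ]] yaw -9.913535864733387 len 76.51710908291604 origin [437.27 102.64]
handle top [439.55 102.57  56.  ] 12.983423285628259 29.65426477139191
```

```bash
python3 - <<'E'
from station import env
from h import *
np.set_printoptions(precision=2,suppress=True)
R=Rt(-9.7);g=[438.2,102.7]
env.reach([*g,90.],R)
env.line_to([*g,16.],max_speed=80)
s=env.sense();print(s["time"],s["position"],s["contact_force"])
env.gripper_close(50)
s=env.sense();print(s["time"],s["position"],s["contact_force"],s["grip_width"],s["finger_force"])
env.line_to([*g,46.],max_speed=80); env.wait(.2)
s=env.sense();print(s["time"],s["position"],s["contact_force"],s["grip_width"],s["finger_force"])
cw=env.get_calibration("wrist");p,d=env.read_camera("wrist");cv2.imwrite("pics/w2.png",p)
np.savez("w2.npz",p=p,d=d,K=cw["camera_matrix"],r=cw["rvec"],t=cw["tvec"])
E
```

```text
4.4 [438.78 102.79  16.41] [-0.04  0.59  0.01]
5.05 [438.46 102.75  16.19] [-0.28  0.57  1.82] 0.15706039797529975 48.87755513191223
5.775 [437.57 102.6   45.46] [ 0.09 -0.51 -1.95] 0.15513140171924422 48.653401136398315
```

View pics/w2.png

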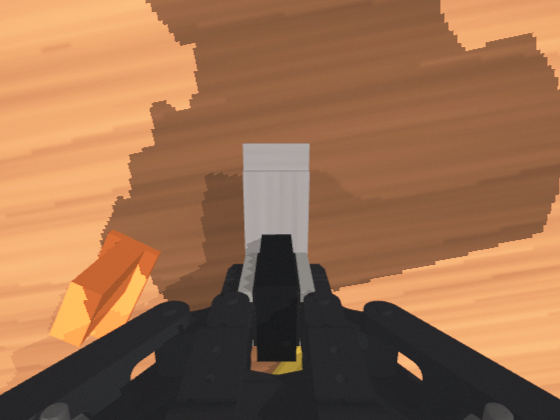

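Held straight. The nose edge is at (243..310,144). I'll move in front of the left lug and look.

```bash
python3 - <<'E'
from station import env
from h import *
np.set_printoptions(precision=2,suppress=True)
f=np.load("w2.npz");c=dict(camera_matrix=f["K"],rvec=f["r"],tvec=f["t"])
N=ray([(243,144),(310,144)],31.8,c).mean(0);a=np.radians(-9.7);d=(N-[437.57,102.6,0])[:2]
print("nose in tool: fwd,left",d@[np.cos(a),np.sin(a)],d@[-np.sin(a),np.cos(a)])
y=2.57;u=np.array([np.cos(np.radians(y)),np.sin(np.radians(y))])
F=np.array([635.2,54.3]);P=F-u*(57+15)
env.reach([*P,80.],Rt(y));env.wait(.2)
s=env.sense();print(s["time"],s["position"],s["contact_force"],s["ee_rot"][:,0])
cw=env.get_calibration("wrist");p,d=env.read_camera("wrist");cv2.imwrite("pics/w3.png",p)
np.savez("w3.npz",p=p,d=d,K=cw["camera_matrix"],r=cw["rvec"],t=cw["tvec"],pos=s["position"])
E
```

```text
nose in tool: fwd,left 57.06942223615834 -0.5622151508861829
6.6417 [561.17  51.6   78.91] [ 0.34 -0.39 -0.81] [ 1.    0.05 -0.  ]
```

View pics/w3.png

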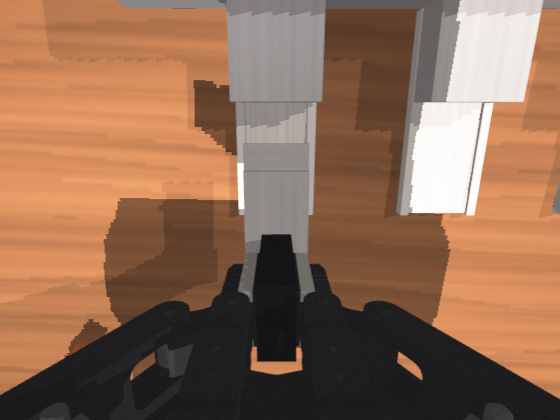

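Lug front-top edge is at (231..323,102) and the rims' near ends at (237,214) and (313,214). Yaw matches. I'll compute the lateral correction, then lower with force feedback.

```bash
cat >>h.py <<'E'
def fr(env,n=4):
    F=[]
    for _ in range(n): F.append(env.sense()["contact_force"]); env.wait(.02)
    return np.mean(F,0)
def lower(env,P,z0,zmin,thr=2.0,step=.7):
    "lower in steps from z0 until the upward force rises by thr; returns commanded z"
    env.line_to([*P,z0],max_speed=60); env.wait(.25); b=fr(env,6); z=z0
    while z>zmin:
        z-=step; env.line_to([*P,z],max_speed=25); env.wait(.05); f=fr(env,3)-b
        if f[2]>thr: break
    s=env.sense(); print("laid z cmd %.1f act %s f %s base %s t %.1f"%(z,s["position"],f,b,s["time"]))
    return z,b
def slide(env,P,u,z,b,dist,thr=5.,step=1.):
    "slide along u; stop at resistance thr above the friction level"
    x=0;fa0=None
    while x<dist:
        x+=step; env.line_to([*(P+u*x),z],max_speed=30); f=fr(env,2)-b
        s=env.sense(); r=-f[:2]@u; print("x%.1f act%.1f z%.2f r%.1f l%.1f fz%.1f"%(x,(s["position"][:2]-P)@u,s["position"][2],r,f[0]*-u[1]+f[1]*u[0],f[2]),end=" | ")
        if r>thr: break
    print("t %.1f"%s["time"]); return x
E
python3 - <<'E'
from station import env
from h import *
np.set_printoptions(precision=2,suppress=True)
f=np.load("w3.npz");c=dict(camera_matrix=f["K"],rvec=f["r"],tvec=f["t"])
L=ray([(231,102),(323.5,101.5)],34,c);Q=ray([(236.5,214),(313.5,214)],8,c)
N=ray([(243.5,144),(309.5,144)],f["pos"][2]-16.2+2.5,c).mean(0)
y=2.57;u=np.array([np.cos(np.radians(y)),np.sin(np.radians(y))]);v=np.array([-u[1],u[0]])
print(L,Q,N); 
e=lambda p:((p[:2]-N[:2])@u,(p[:2]-N[:2])@v)
print("lug rel nose",e(L.mean(0)),"plate end rel nose",e(Q.mean(0)),"lug w",np.linalg.norm(L[0]-L[1]),np.linalg.norm(Q[0]-Q[1]))
s=env.sense();print(s["position"])
E
```

```text
[[635.6   77.9   34.  ]
 [638.04  29.8   34.  ]] [[566.58  76.99   8.  ]
 [568.84  26.98   8.  ]] [618.12  53.45  65.21]
lug rel nose (np.float64(18.6963996907163), np.float64(-0.4387227688665071)) plate end rel nose (np.float64(-50.43244869159321), np.float64(0.7989860699975913)) lug w 48.1655788455024 50.06482652190417
[561.52  51.6   79.15]
```

```bash
python3 - <<'E'
from station import env
from h import *
np.set_printoptions(precision=2,suppress=True)
y=2.57;u=np.array([np.cos(np.radians(y)),np.sin(np.radians(y))])
P=np.array([635.2,54.3])-u*62
env.line_to([*P,60.],Rt(y),max_speed=100)
z,b=lower(env,P,26.,16.)
E
```

```text
laid z cmd 21.8 act [573.46  51.53  22.22] f [-1.29  0.06  4.54] base [ 0.42 -0.18 -1.25] t 10.2
```

```bash
python3 - <<'E'
from station import env
from h import *
y=2.57;u=np.array([np.cos(np.radians(y)),np.sin(np.radians(y))])
P=np.array([635.2,54.3])-u*62
b=np.array([.42,-.18,-1.25])
slide(env,P,u,21.8,b,26,thr=5.5)
E
```

```text
x1.0 act0.7 z22.20 r3.4 l0.6 fz6.7 | x2.0 act1.6 z22.20 r4.0 l-0.1 fz6.4 | x3.0 act2.7 z22.22 r4.0 l0.6 fz7.4 | x4.0 act3.7 z22.22 r3.8 l0.6 fz7.1 | x5.0 act4.7 z22.24 r3.7 l0.9 fz7.0 | x6.0 act5.7 z22.21 r3.5 l0.3 fz6.3 | x7.0 act6.7 z22.23 r3.8 l0.4 fz6.7 | x8.0 act7.7 z22.21 r4.1 l0.5 fz7.4 | x9.0 act8.6 z22.20 r4.0 l0.2 fz6.6 | x10.0 act9.7 z22.23 r3.7 l-0.1 fz7.3 | x11.0 act10.7 z22.22 r3.7 l-0.4 fz6.1 | x12.0 act11.7 z22.26 r4.2 l-0.0 fz6.6 | x13.0 act12.7 z22.21 r3.7 l-0.1 fz7.7 | x14.0 act13.7 z22.21 r3.6 l-0.1 fz7.1 | x15.0 act14.7 z22.22 r3.7 l0.1 fz6.8 | x16.0 act15.7 z22.23 r4.1 l0.7 fz6.8 | x17.0 act16.7 z22.22 r3.9 l0.4 fz7.3 | x18.0 act17.7 z22.25 r3.4 l0.4 fz7.7 | x19.0 act18.7 z22.23 r3.1 l0.1 fz7.1 | x20.0 act18.7 z22.26 r6.1 l0.2 fz9.3 | t 15.9
```

Jammed at the step, 12 mm in: the left gap is narrow and its plate is at 6 mm. Now the middle lug.

```bash
cat >>h.py <<'E'
Y=2.57;U=np.array([np.cos(np.radians(Y)),np.sin(np.radians(Y))]);V=np.array([-U[1],U[0]]);F0=np.array([635.2,54.3])
E
python3 - <<'E'
from station import env
from h import *
np.set_printoptions(precision=2,suppress=True)
A=F0-U*62
env.line_to([*(A+U*17),21.9],max_speed=30)
env.line_to([*(A-U*2),22.5],max_speed=80)
P=F0-105*V-U*60
env.line_to([*(A-U*2),50.],max_speed=120); env.line_to([*(P-U*4),50.],max_speed=130)
z,b=lower(env,P,25.,15.5)
x=slide(env,P,U,z,b,22,thr=5.5)
E
```

```text
laid z cmd 21.5 act [580.08 -53.31  22.23] f [-2.09  0.13  6.8 ] base [-0.2  -0.33 -1.31] t 20.6
x1.0 act0.6 z22.24 r2.9 l0.0 fz8.2 | x2.0 act1.5 z22.20 r3.0 l0.3 fz8.1 | x3.0 act2.6 z22.21 r3.5 l1.2 fz7.5 | x4.0 act3.6 z22.23 r3.5 l0.2 fz7.4 | x5.0 act4.6 z22.21 r3.8 l0.1 fz7.4 | x6.0 act5.6 z22.22 r3.3 l0.7 fz7.3 | x7.0 act6.6 z22.20 r3.5 l0.3 fz8.4 | x8.0 act7.6 z22.23 r3.7 l0.3 fz7.7 | x9.0 act8.6 z22.21 r3.5 l0.5 fz7.9 | x10.0 act9.6 z22.21 r3.4 l0.7 fz7.7 | x11.0 act10.6 z22.22 r3.3 l0.6 fz7.9 | x12.0 act11.6 z22.17 r4.1 l0.2 fz7.8 | x13.0 act12.6 z22.24 r3.0 l0.3 fz7.9 | x14.0 act13.6 z22.21 r3.6 l0.6 fz7.4 | x15.0 act14.6 z22.22 r3.2 l-0.0 fz7.1 | x16.0 act15.6 z22.20 r4.3 l-0.2 fz7.2 | x17.0 act16.6 z22.23 r3.3 l-0.2 fz7.2 | x18.0 act16.7 z22.24 r6.1 l1.0 fz9.9 | t 25.6
```

The middle jammed at 12 mm too. Now the right lug, which should take the gauge home if its plate is the low one.

```bash
python3 - <<'E'
from station import env
from h import *
np.set_printoptions(precision=2,suppress=True)
A=F0-105*V-U*60
env.line_to([*(A+U*15),21.8],max_speed=30)
env.line_to([*(A-U*4),22.5],max_speed=80)
P=F0-210*V-U*60
env.line_to([*(A-U*4),50.],max_speed=120); env.line_to([*(P-U*4),50.],max_speed=130)
z,b=lower(env,P,24.,14)
x=slide(env,P,U,z,b,22,thr=6)
s=env.sense();np.save("r.npy",[z,*b,x]);cw=env.get_calibration("wrist");p,d=env.read_camera("wrist");cv2.imwrite("pics/w4.png",p)
E
```

```text
laid z cmd 17.7 act [ 584.78 -158.21   18.22] f [-1.81  0.84  5.33] base [-0.06 -0.23 -0.97] t 31.7
x1.0 act0.8 z18.20 r2.6 l0.5 fz6.0 | x2.0 act1.8 z18.22 r2.9 l0.7 fz6.4 | x3.0 act2.8 z18.21 r2.2 l0.3 fz7.5 | x4.0 act3.8 z18.22 r2.9 l0.1 fz6.7 | x5.0 act4.8 z18.22 r3.7 l0.1 fz6.7 | x6.0 act5.8 z18.23 r2.6 l0.1 fz7.0 | x7.0 act6.8 z18.22 r3.1 l0.1 fz6.7 | x8.0 act7.8 z18.23 r3.5 l0.9 fz7.3 | x9.0 act8.8 z18.24 r2.6 l0.2 fz6.6 | x10.0 act9.8 z18.20 r3.0 l-0.1 fz6.2 | x11.0 act10.8 z18.23 r3.1 l0.1 fz6.3 | x12.0 act11.9 z18.23 r2.6 l-0.2 fz6.3 | x13.0 act12.8 z18.25 r3.0 l0.4 fz6.6 | x14.0 act13.8 z18.22 r3.2 l-0.4 fz6.6 | x15.0 act14.9 z18.25 r3.1 l0.2 fz6.5 | x16.0 act15.8 z18.22 r3.5 l0.1 fz6.5 | x17.0 act16.9 z18.25 r2.8 l0.1 fz6.4 | x18.0 act17.8 z18.23 r3.5 l0.3 fz6.8 | x19.0 act18.8 z18.24 r3.2 l0.4 fz6.8 | x20.0 act19.8 z18.20 r3.7 l0.2 fz6.4 | x21.0 act20.9 z18.24 r3.1 l-0.2 fz5.8 | x22.0 act21.8 z18.25 r3.1 l0.2 fz5.4 | t 38.0
```

View pics/w4.png

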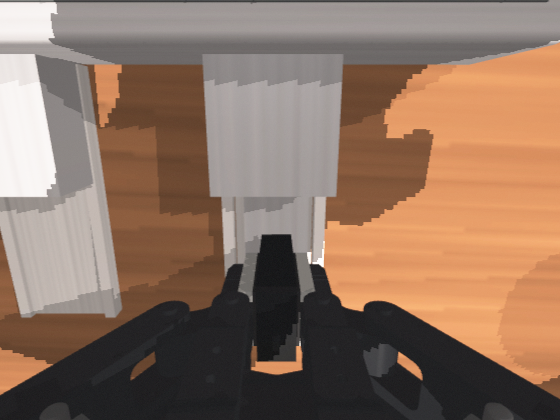

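The gauge went past the step point, with its handle (276) centred on the lug (273). This is the wide gap, so I'll push it home.

```bash
python3 - <<'E'
from station import env
from h import *
np.set_printoptions(precision=2,suppress=True)
z,*b,x=np.load("r.npy");P=F0-210*V-U*60+U*x
env.line_to([*(P+U*20),z],max_speed=30); f=fr(env)-b; print(f)
x2=20+slide(env,P+U*20,U,z,np.array(b),9,thr=6)
s=env.sense();print(x2,s["position"],s["time"])
E
```

```text
[-2.25 -0.16  6.23]
x1.0 act0.9 z18.24 r2.7 l0.0 fz7.0 | x2.0 act1.8 z18.22 r3.1 l-0.8 fz7.2 | x3.0 act2.8 z18.22 r3.1 l0.2 fz7.1 | x4.0 act3.8 z18.20 r2.5 l0.5 fz6.8 | x5.0 act4.7 z18.23 r3.7 l0.5 fz7.8 | x6.0 act4.6 z18.23 r5.9 l-0.1 fz8.9 | x7.0 act4.6 z18.24 r9.3 l-0.2 fz10.9 | t 40.9
27.0 [ 631.25 -156.35   18.24] 40.8667
```

Home at 46.6 mm of travel, against an expected 46.7. I'll unload, release and retreat.

```bash
python3 - <<'E'
from station import env
from h import *
np.set_printoptions(precision=2,suppress=True)
P=F0-210*V-U*60+U*46.6
env.line_to([*P,18.0],max_speed=30);env.wait(.2);print(fr(env))
env.gripper_open();env.wait(.2)
env.line_to([*P,130.],max_speed=60)
Q=P-U*90
env.line_to([*Q,170.],max_speed=120);env.wait(.5)
s=env.sense();print(s["position"],s["time"],s["contact_force"],s["grip_width"])
cw=env.get_calibration("wrist");p,d=env.read_camera("wrist");cv2.imwrite("pics/w5.png",p)
E
```

```text
[-3.15 -1.57  5.67]
[ 541.38 -160.07  169.86] 45.7583 [-0.04 -0.78 -0.07] 1.0006052779643233
```

View pics/w5.png

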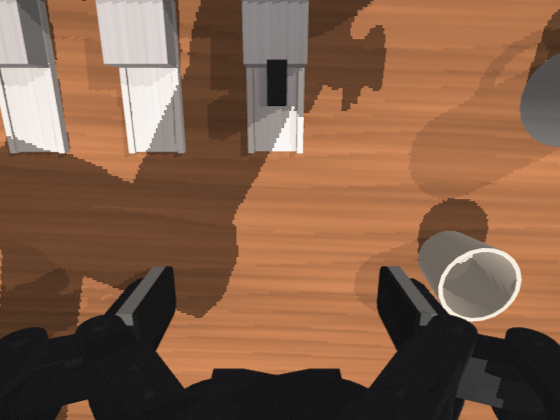

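The handle at (277,83) stands upright against the right lug's front, between the rims. The cup and jug are undisturbed and the gripper is clear.

```bash
python3 -c "
from station import env
print(env.hand_in())"
```

```text
the job is handed in; nothing more can be done
None
```

The gauge jammed at its step under the left and middle lugs and went fully home under the right one, where it was left flat and released; the job is handed in, but no verdict came back.

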